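# Pin the monopod and draw it out to the second stop

### The job

Push the steel pin down through the fork and the monopod's foot lug until its head sits fully home on the fork. Then pinch the monopod's head across its release button so that the button is pressed in, pull the head straight out along the pole past the first stop to the second stop (both sections fully out), and finish while still holding it there. Leave the two filters and the blower where they stand.

Things in the scene. Friction and masses are not known exactly. Their poses are not given: they have to be found in the camera images.
- stand: Grey stand (80 by 190 mm base) on a bamboo tray 8 mm thick; origin at tray height under the pin's axis, its y along the pole towards the head. An aluminium fork at its -y end (cheeks 36 by 44 mm, top 66 mm above this origin) takes the monopod's lug; two saddles 40 mm wide carry the tube. Fixed.
- pin_top (a point): Centre of the top of the pin's round steel head (20 mm across, 8 mm thick, 7 mm shank). The pin stands upright, started in the fork's upper hole, and moves only straight up or down; 4 N of friction keeps it in place. The head stands 25 to 30 mm proud at the start. Home, the head rests on the fork and this point is 82 mm above the work surface.
- pin (a joint): How far the pin has been pushed down, m: 0 to 0.005 at the start, 0.030 when the head is home on the fork (end of travel).
- pole (a joint): How far the monopod's outer tube, with its foot lug, has slid out of the fork along the pole, m: 0 at the start, with the lug hole in line with the fork's holes. Until the pin is in, only 1.5 N of friction holds it and pulling the head drags it out (up to 0.08); the pin holds it to about 1 mm.
- head: Monopod head: black block 28 (x) by 44 (y) by 30 mm high (z), origin at its centre, 58 mm above the work surface. Its y axis is the pole's, pointing the way it is pulled, away from the pin; z is up; it cannot turn. Centre 170 mm from the pin's axis closed, 270 mm at the second stop. Release button on its +x side. Free space 25 mm beside it and down to 16 mm above the work surface.
- button (a joint): Release button travel, m: 0 out, 0.005 fully in; springs back. A grey pad 22 mm along the pole, 18 mm high, mid-way on the head's +x side, 6 mm proud (head with button 34 mm across, 29 mm pressed). 2 N starts it, 4.5 N presses it fully. Pressed less than 0.0035 on the closed monopod, it locks both sections.
- inner_tube (a joint): Travel of the thin inner section, which carries the head, out of the middle section, m: 0 closed, 0.050 fully out. It comes out first, at 2 to 4 N, and reaching its end is the first stop. A light spring draws it back in when the head is let go.
- middle_tube (a joint): Travel of the middle section out of the outer tube, m: 0 closed, 0.050 fully out. It follows once the inner section is at its end, against about 6 N of friction; its end is the second stop, which is solid.
- filter_a: Bystander: polarising filter in a black round shell, 62 mm across, 10 mm high, origin at the centre of its underside, in a row on the far side of the tray.
- filter_b: Bystander: the other filter, the same size.
- blower: Bystander: silicone blower standing upright, 56 mm across, 85 mm high, origin at the centre of its underside, in the same row.

How it is judged:
By the outcome, as a careful person would: the job done as asked, in the order asked, and still so for the second after the job is handed in, while the arm keeps its last pose, push and grip.
It also fails if it takes over 42 s, if anything falls off the work surface, if the arm or the gripper's body presses on something with over 40 N, if the wrist force passes 120 N, or if a joint passes its speed limit or range.

### The arm

A 6-joint arm with a two-finger parallel gripper is mounted at the origin on the work surface. World frame = base frame: x ahead of the robot, y to its left, z up, the work surface at z = 0. Lengths are in mm, angles in degrees, forces in N, time in s.
With the tool pointing down it reaches from about 350 to 850 mm from the base axis. Payload 8.1 kg.
Tool frame: the origin (TCP) lies between the finger pads; the fingertips stand 22 mm ahead of it and the grasp point (between the pads) lies 3 mm ahead of it (r.nose_length is the z of the fingertips in the tool frame, in mm); z points along the fingers, x is the direction in which the jaws open and shut, and the axes are right-handed (so a half turn about z gives the same grasp; the last joint's range is limited). The gripper opens to 85 mm and grips with 20 to 120 N. Pads are 22 mm wide; open, the fingers measure 114 mm over their backs; the gripper's body (76 mm by 85 mm) begins 54 mm behind the grasp point. The pads swing forward as they close: fully open they stand 13 mm farther back than shut.
Start: joints at [-72.101, 7.471, 85.268, -0, 87.261, -4.893], TCP at [232.455, -553.146, 219.192] pointing down, gripper open.
Joint ranges: [-169.43, 169.43], [-51.17, 129.36], [1.28, 143.12], [-76.62, 256.62], [0, 156.53], [-152.29, 152.29]. Speed limits (degrees/s): [136.94, 136.94, 159.86, 180, 180, 180].

### API

Orientations are given as [roll, pitch, yaw] about the fixed x, y, z axes, in that order (R = Rz(yaw) Ry(pitch) Rx(roll)).
In Python, from bench import r gives the robot as it stands.
- The arm moves only by the shell command python3 -m jog 'ROWS' [FORCE]. ROWS is JSON, a list of rows, each a list of 5 numbers: the shift along the tool's x, y, z in m, then the turn about the tool's z in degrees, then the opening in per cent of the stroke, from 0 (shut) to 100 (fully open). A call has 1 to 8 rows; each row is the pose to reach, as a shift and turn from the pose measured when the call began, along the tool's axes at that moment; what a row does not reach only later rows make up. A row lasts 1/10 s, in which the tool goes at most 50 mm and 8.59 degrees, less where a joint would pass 70% of its speed; a pose out of reach is approached as far as the arm can. A call with a gripper value outside its range is refused whole. The fingers move at their own pace and stop on an object; FORCE is the grip in N (left out, the last holds). Time passes only in rows, so rows that repeat a pose let the fingers close. It gives the time, the measured TCP pose, the force and the opening at its end, in the units of the state.
- r.sense(): the state, without advancing time (a new reading comes with each control period).
- r.snapshot(name): name is "scene" or "top"; returns a dict with "image" (420x560x3 uint8, red, green, blue), "K" (3x3 intrinsics, pixels), "distortion" ([k1, k2, p1, p2, k3] as OpenCV has them; the pictures are not rectified), "T" (4x4, takes a point from camera to world coordinates). Camera axes: x right, y down, z forward; pixel columns grow to the right and rows downward; lengths in mm; the calibration is good to about 2 mm. A picture is of the moment at which its call begins. There is no depth.
- r.hand_in(): hands the job in, once; it reports no verdict.
Trained networks look in a picture, given as the dict that the camera call returned (one of the last four; its "shot" number tells which), for a name from the list of things; names that differ only in an ending like _2 or _b are one class to them, and where a whole thing is asked for, a point or a joint stands for the part that bears it (a point fixed in the world has none). Each returns a list of dicts, best first, with "conf" (0 to 1); they miss things now and then, are a little off and sometimes report something else, mostly with a low value. They report only what shows in the picture. A call takes as long as a camera call.
- r.search_frame(picture, label): "bbox" ([left, top, right, bottom] in pixels, round what is visible of it).
- r.pinpoint(picture, label): "uv" ([column, row] in pixels: a listed point, or the origin of a listed thing).
The state is a dict: "time": time; "joint_pos": joint angles; "qd": joint speeds; "joint_efforts": joint torques, N m; "tool_pos": TCP position; "tcp_rot": TCP orientation; "ft_force": force on the tool from outside, world axes, zero at the start; "wrist_torque": the same for the moment, N m; "finger_gap": finger opening in mm.
Only numpy, scipy, OpenCV 4.12 (cv2) and the standard library are available. Lean on these libraries where they do the work, as an engineer would, in place of code of your own. Each camera call takes 0.05 s, during which the arm holds its last target. There are 200 camera calls.

## Working session

There is one attempt and no reset: what is moved stays moved. The work goes in short steps, Python scripts to look and compute and a shell command to move; the robot and the scene stay as the last step left them, time stands still between calls to the robot, and variables do not carry over. Pictures are saved under pics/ and viewed, about 8 in all and at most 12, crops included, and the job is handed in when it is done.

```bash
ls; mkdir -p pics
cat > h.py <<'E'
import numpy as np, cv2
from bench import r
def ray(p,uv):
    q=cv2.undistortPoints(np.array([[uv]],float),np.array(p["K"],float),np.array(p["distortion"],float))[0,0]
    T=np.array(p["T"]);d=T[:3,:3]@np.array([q[0],q[1],1]);return T[:3,3],d/np.linalg.norm(d)
def tri(rays):
    A=0;b=0
    for o,d in rays:
        P=np.eye(3)-np.outer(d,d);A=A+P;b=b+P@o
    x=np.linalg.solve(A,b);return x,[float(np.linalg.norm((np.eye(3)-np.outer(d,d))@(x-o))) for o,d in rays]
def save(p,n,box=None,s=1):
    im=p["image"][:,:,::-1]
    if box: im=im[box[1]:box[3],box[0]:box[2]]
    cv2.imwrite("pics/"+n,cv2.resize(im,None,fx=s,fy=s,interpolation=cv2.INTER_CUBIC))
E
python3 - <<'E'
from h import *
S=r.sense();print(S["time"],S["ft_force"],S["finger_gap"])
P={n:r.snapshot(n) for n in("scene","top")}
for n in P:
    save(P[n],n+"1.png"); print(n,np.round(P[n]["T"],2).tolist())
for l in("pin_top","head","stand","button","filter_a","blower"):
    R=[]
    for n in P:
        q=r.pinpoint(P[n],l); b=r.search_frame(P[n],l)
        print(l,n,[(np.round(x["uv"],1).tolist(),round(x["conf"],2)) for x in q[:3]],[(np.round(x["bbox"]).tolist(),round(x["conf"],2)) for x in b[:2]])
        if q: R.append(ray(P[n],q[0]["uv"]))
    if len(R)==2: print("   ",tri(R))
E
cd pics; python3 -c "
import cv2,numpy as np
a=cv2.imread('scene1.png');b=cv2.imread('top1.png');print(a.shape)"
```

```text
pics
0.0 [-0.33106084  0.06391925  0.2341965 ] 85.1832910755545
scene [[-0.67, 0.58, -0.47, 986.01], [0.74, 0.53, -0.41, 238.36], [0.01, -0.62, -0.78, 699.68], [0.0, 0.0, 0.0, 1.0]]
top [[0.01, -0.98, 0.18, 504.9], [-1.0, -0.01, -0.01, -75.99], [0.01, -0.18, -0.98, 758.36], [0.0, 0.0, 0.0, 1.0]]
pin_top scene [([262.5, 133.3], 0.53)] [([259.0, 131.0, 274.0, 155.0], 0.68)]
pin_top top [([332.6, 275.0], 0.48)] [([327.0, 267.0, 338.0, 280.0], 0.58)]
    (array([ 538.96704983, -168.76211186,  119.52134537]), [4.210943846150935, 4.21094384615094])
head scene [([351.7, 195.4], 0.79)] [([337.0, 181.0, 376.0, 210.0], 0.87), ([258.0, 129.0, 271.0, 155.0], 0.61)]
head top [([233.0, 298.0], 0.77)] [([211.0, 287.0, 251.0, 317.0], 0.97)]
    (array([500.61825566,  -8.96770349,  59.21525606]), [1.9845864783095701, 1.9845864783095362])
stand scene [] [([236.0, 133.0, 378.0, 224.0], 0.87)]
stand top [([330.0, 273.8], 0.93)] [([212.0, 250.0, 352.0, 319.0], 0.86)]
(420, 560, 3)Traceback (most recent call last):
  File "<stdin>", line 9, in <module>
ValueError: it knows: blower, filter, head, pin_top, stand
```

View pics/scene1.png

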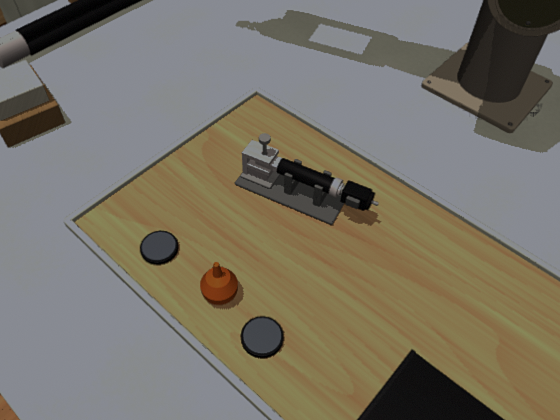

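View pics/top1.png

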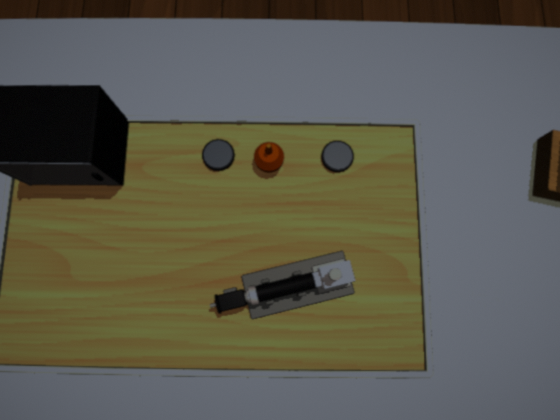

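The scene view shows the pin head near (265,138) and the monopod head near (357,195). In the top view they are near (335,274) and (231,300). The pin residual of 4 mm is poor, so I'll enlarge both views.

Run:
```python
from h import *
S=r.sense();print(S["time"],np.round(S["tcp_rot"],2),np.round(S["tool_pos"],1),r.nose_length)
a=cv2.imread('pics/scene1.png')[120:225,230:390];b=cv2.imread('pics/top1.png')[245:325,205:365]
f=lambda i:cv2.resize(i,None,fx=4.5,fy=4.5,interpolation=cv2.INTER_CUBIC)
cv2.imwrite('pics/s2.png',f(a));
b=np.clip(f(b).astype(float)*1.8,0,255).astype(np.uint8);cv2.imwrite('pics/t2.png',b)
```

```text
0.7 [-180.     -0.    -67.21] [ 232.5 -553.1  219.2] 22.0
```

View pics/s2.png

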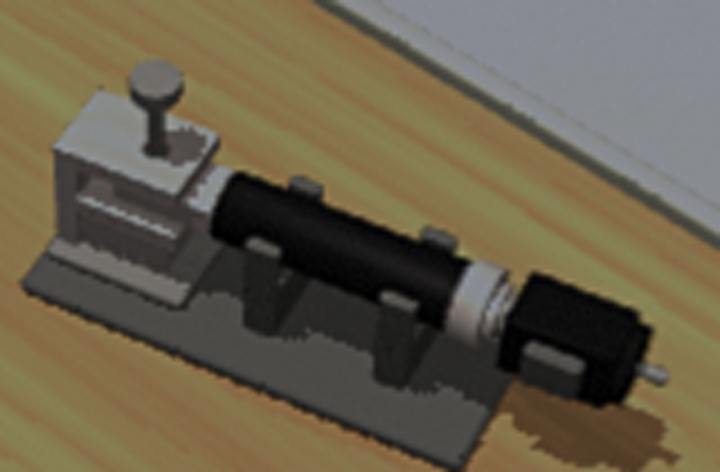

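View pics/t2.png

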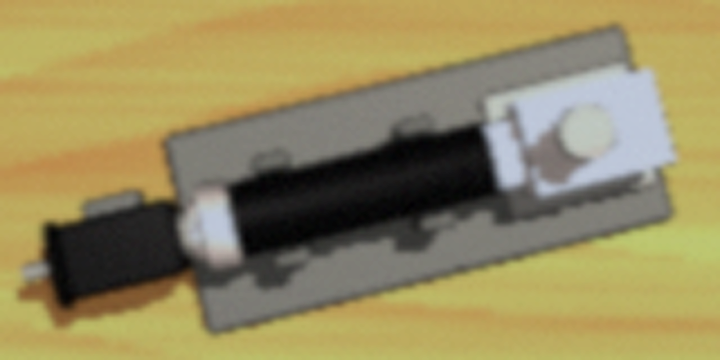

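Run:
```python
from h import *
S=r.snapshot("scene");T=r.snapshot("top")
c=lambda u,v:(205+(u+.5)/4.5-.5,245+(v+.5)/4.5-.5)
s=lambda u,v:(230+(u+.5)/4.5-.5,120+(v+.5)/4.5-.5)
pin,res=tri([ray(S,s(157,78)),ray(T,c(587,128))]);print("pin",pin,res)
hd,res=tri([ray(S,(351.7,195.4)),ray(T,(233.,298.))]);print("head",hd,res)
d=hd-pin;print("dist",np.hypot(*d[:2]),"yaw",np.degrees(np.arctan2(d[1],d[0]))-90)
def onz(p,uv,z):
    o,w=ray(p,uv);return o+w*(z-o[2])/w[2]
B=[onz(T,c(*q),14) for q in((165,138),(210,330),(670,215),(620,28))]
for i in range(4):
    e=B[(i+1)%4]-B[i];print("edge",np.linalg.norm(e),np.degrees(np.arctan2(e[1],e[0])))
# scene base corners
for k,z in(("pinT",pin[2]),):print(onz(T,c(587,128),109),onz(S,s(157,78),109))
print("tube axis y-dir via top, z=58:",onz(T,c(497,158),58),onz(T,c(245,217),58))
print("stud", tri([ray(S,s(655,375)),ray(T,c(35,270))]))
```

```text
pin [ 539.72036995 -169.76228044  112.46071335] [0.41581820483899873, 0.4158182048389397]
head [500.61825566  -8.96770349  59.21525606] [1.9845864783095701, 1.9845864783095362]
dist 165.48072793421898 yaw 13.667915895898886
edge 76.82881158027902 -165.25246390516205
edge 186.83405148161063 -75.65248569524888
edge 76.41624186314341 14.17251691785072
edge 187.60428923626188 104.22197527862983
[ 540.14122293 -170.61666604  109.        ] [ 536.90672685 -171.78105911  109.        ]
tube axis y-dir via top, z=58: [ 531.3950984  -144.18076565   58.        ] [508.58165137 -50.44222172  58.        ]
stud (array([488.24477711,  26.6889144 ,  58.7607105 ]), [0.01885281340857974, 0.018852813408528703])
```

Run:
```python
from h import *
S=r.snapshot("scene");T=r.snapshot("top")
def onz(p,uv,z):
    o,w=ray(p,uv);return np.round(o+w*(z-o[2])/w[2])
t=np.array(r.sense()["tool_pos"])
for n,p in(("scene",S),("top",T)):
    M=np.linalg.inv(p["T"]);print(n,cv2.projectPoints(t[None].astype(float),cv2.Rodrigues(M[:3,:3])[0],M[:3,3],np.array(p["K"],float),np.array(p["distortion"],float))[0].ravel())
for z in(0,100,200): print(z,onz(S,(20,50),z),onz(S,(140,0),z),onz(S,(30,120),z),onz(T,(545,165),z),"blk",onz(T,(128,125),z),onz(T,(120,185),z))
y=np.radians(-67.2);R=np.array([[np.cos(y),np.sin(y),0],[np.sin(y),-np.cos(y),0],[0,0,-1]])
print(R.T@(np.array([539.5,-170,145])-t))
```

```text
scene [229.45617646 -60.83315755]
top [653.4999338  516.66579244]
0 [ 628. -867.    0.] [ 299. -831.    0.] [ 741. -632.    0.] [ 760. -604.    0.] blk [829. 215.   0.] [707. 220.   0.]
100 [ 679. -709.  100.] [ 397. -678.  100.] [ 776. -508.  100.] [ 726. -535.  100.] blk [786. 177. 100.] [680. 181. 100.]
200 [ 730. -551.  200.] [ 496. -525.  200.] [ 811. -383.  200.] [ 693. -465.  200.] blk [743. 138. 200.] [654. 142. 200.]
[-234.24665776 -431.53003879   74.21509748]
```

```bash
python3 -m jog '[[-0.01,-0.02,0,-4,0],[-0.033,-0.06,0,-12,0],[-0.056,-0.104,0,-20,0],[-0.079,-0.147,0,-28,0],[-0.102,-0.19,0,-36,0],[-0.125,-0.233,0,-44,0],[-0.148,-0.275,0.01,-52,0],[-0.17,-0.316,0.02,-60,0]]'
cat >> h.py <<'E'
def rel(p,yaw=None):
    s=r.sense();t=np.array(s["tool_pos"]);y=np.radians(s["tcp_rot"][2])
    R=np.array([[np.cos(y),np.sin(y),0],[np.sin(y),-np.cos(y),0],[0,0,-1]])
    print("t",s["time"],"tcp",np.round(t,1),np.round(s["tcp_rot"],1),"F",np.round(s["ft_force"],1),"gap",round(s["finger_gap"],1))
    print("rel mm",np.round(R.T@(np.array(p)-t),1),"turn",None if yaw is None else round(s["tcp_rot"][2]-yaw,1))
E
python3 -c "
from h import *
rel([539.5,-170,142],14.2)"
```

```text
time: 1.7
tool_pos: [459.3, -272.5, 199.7]
tcp_rot: [180.0, -0.1, -6.9]
ft_force: [1.0, -0.7, 0.1]
finger_gap: 0.1
t 1.7 tcp [ 459.3 -272.5  199.7] [ 1.8e+02 -1.0e-01 -6.9e+00] F [ 1.  -0.7  0.1] gap 0.1
rel mm [  67.4 -111.3   57.7] turn -21.1
```

```bash
python3 -m jog '[[0.017,-0.03,0.01,-7,0],[0.035,-0.06,0.02,-14,0],[0.052,-0.09,0.03,-21.1,0],[0.067,-0.111,0.045,-21.1,0],[0.067,-0.111,0.055,-21.1,0],[0.067,-0.111,0.055,-21.1,0],[0.067,-0.111,0.055,-21.1,0]]'
python3 - <<'E'
from h import *
S=r.snapshot("scene");T=r.snapshot("top")
a=S["image"][110:200,220:330,::-1];b=T["image"][240:330,275:385,::-1]
f=lambda i:cv2.resize(i,None,fx=3.6,fy=3.6,interpolation=cv2.INTER_CUBIC)
cv2.imwrite('pics/c3.png',np.clip(np.hstack([f(a),f(b)])*1.3,0,255))
rel([539.5,-170,142],14.2)
E
```

```text
time: 2.4
tool_pos: [538.6, -171.0, 144.8]
tcp_rot: [179.9, -0.0, 14.2]
ft_force: [0.4, -0.2, 0.5]
finger_gap: 0.1
t 2.5 tcp [ 539.1 -171.5  145.7] [ 1.799e+02 -1.000e-01  1.410e+01] F [ 0.1 -0.6  0.3] gap -0.0
rel mm [ 0.7 -1.3  3.7] turn -0.1[ WARN:0@2.301] global loadsave.cpp:1063 imwrite_ Unsupported depth image for selected encoder is fallbacked to CV_8U.
```

View pics/c3.png

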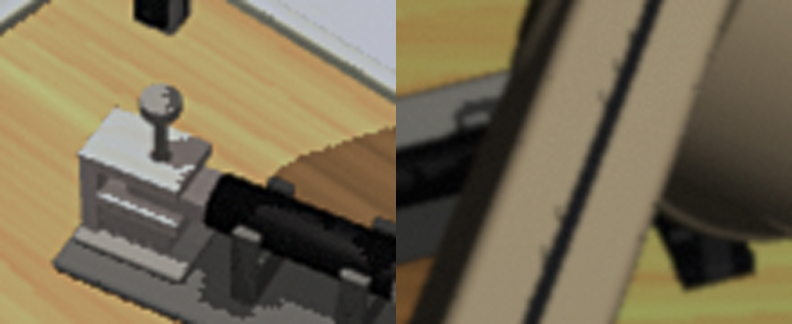

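Run:
```python
from h import *
S=r.snapshot("scene");print(S["K"][0][0])
def proj(p,x):
    M=np.linalg.inv(p["T"]);return cv2.projectPoints(np.array([x],float),cv2.Rodrigues(M[:3,:3])[0],M[:3,3],np.array(p["K"],float),np.array(p["distortion"],float))[0].ravel()
for z in(100,108,112,123.7,130,145): print(z,proj(S,[539.1,-171.5,z]))
rel([539.5,-170,142])
S=r.snapshot("scene");print(r.pinpoint(S,"pin_top"))
```

```text
509.9690356264648
100 [263.70796024 141.61300145]
108 [263.72211749 138.14564896]
112 [263.72929378 136.39295999]
123.7 [263.75066777 131.19209746]
130 [263.76241915 128.34492394]
145 [263.79110613 121.43054047]
t 2.55 tcp [ 539.2 -171.4  145.8] [ 1.799e+02 -1.000e-01  1.410e+01] F [-0.4 -0.2  0. ] gap -0.3
rel mm [ 0.6 -1.3  3.8] turn None
[{'uv': [263.3, 133.9], 'conf': 0.43}, {'uv': [266.9, 179.8], 'conf': 0.23}]
```

Run:
```python
from h import *
S=r.snapshot("scene");save(S,"s4.png",(180,20,360,170),4)
print(r.nose_length,[x for x in dir(r) if x[0]!='_'])
```

```text
22.0 ['PlanningError', 'hand_in', 'nose_length', 'pinpoint', 'search_frame', 'sense', 'snapshot']
```

View pics/s4.png

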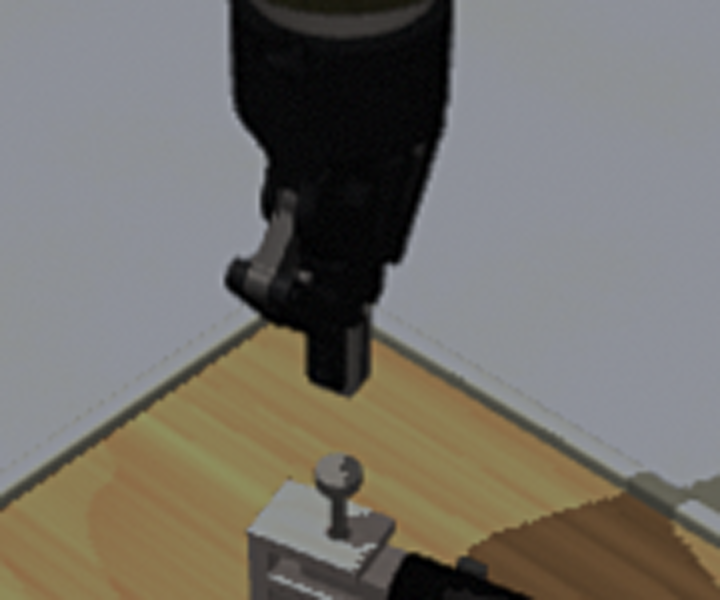

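```bash
python3 -m jog '[[0.001,-0.001,0.003,0,0],[0.001,-0.001,0.006,0,0],[0.001,-0.001,0.009,0,0],[0.001,-0.001,0.012,0,0],[0.001,-0.001,0.012,0,0]]'
python3 - <<'E'
from h import *
rel([539.5,-170,142],14.2)
S=r.snapshot("scene");save(S,"s5.png",(210,80,330,180),5)
E
```

```text
time: 3.2
tool_pos: [539.5, -169.6, 132.6]
tcp_rot: [179.9, -0.1, 14.2]
ft_force: [-1.1, -0.2, -0.6]
finger_gap: -0.0
t 3.2 tcp [ 539.5 -169.6  132.6] [ 1.799e+02 -1.000e-01  1.420e+01] F [-1.1 -0.2 -0.6] gap -0.0
rel mm [-0.1  0.3 -9.4] turn -0.0
```

View pics/s5.png

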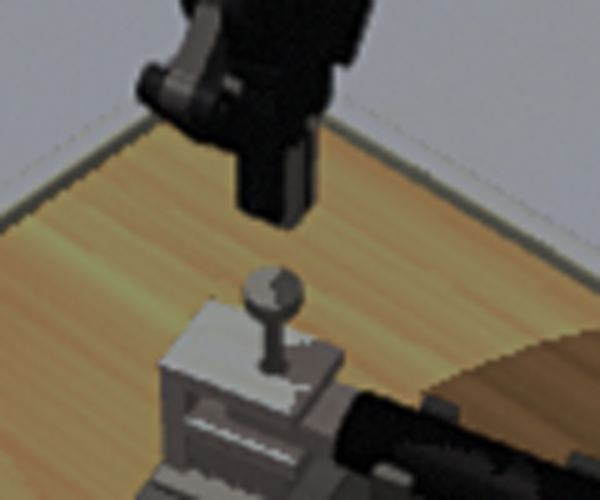

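```bash
python3 -m jog '[[0,0,0.002,0,0],[0,0,0.004,0,0],[0,0,0.006,0,0],[0,0,0.008,0,0],[0,0,0.008,0,0]]'
python3 - <<'E'
from h import *
S=r.snapshot("scene");T=r.snapshot("top")
cv2.imwrite('pics/c6.png',np.hstack([cv2.resize(S["image"][90:190,210:310,::-1],None,fx=4,fy=4,interpolation=2),cv2.resize(T["image"][240:340,280:380,::-1],None,fx=4,fy=4,interpolation=2)]))
for p in (S,T): print([(x["uv"],x["conf"]) for x in r.pinpoint(p,"pin_top")])
def onz(p,uv,z):
    o,w=ray(p,uv);return np.round(o+w*(z-o[2])/w[2])
for z in(90,100,110,120,130,140,150): print(z,onz(S,(265.5,123.6),z))
E
```

```text
time: 3.75
tool_pos: [539.5, -169.6, 124.5]
tcp_rot: [179.9, -0.0, 14.2]
ft_force: [-0.1, 0.5, -0.1]
finger_gap: -0.2
[([263.5, 134.0], 0.71)]
[]
90 [ 497. -206.   90.]
100 [ 505. -199.  100.]
110 [ 513. -192.  110.]
120 [ 521. -184.  120.]
130 [ 529. -177.  130.]
140 [ 537. -170.  140.]
150 [ 545. -162.  150.]
```

View pics/c6.png

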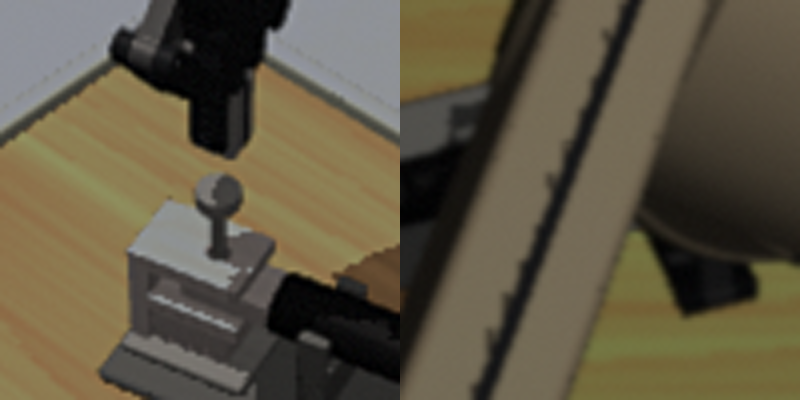

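```bash
cat >> h.py <<'E'
def proj(p,x):
    M=np.linalg.inv(p["T"]);return cv2.projectPoints(np.atleast_2d(np.array(x,float)),cv2.Rodrigues(M[:3,:3])[0],M[:3,3],np.array(p["K"],float),np.array(p["distortion"],float))[0][:,0]
E
python3 - <<'E'
from h import *
T=r.snapshot("top");S=r.snapshot("scene")
rel([0,0,0])
a=np.radians(14.2);ex=np.array([np.cos(a),np.sin(a),0]);ey=np.array([-np.sin(a),np.cos(a),0])
for nm,c in(("nom",[539.5,-169.6,124.5]),("zup",[539.5,-169.6,153]),("lat",[514,-192,124.5])):
    c=np.array(c)
    for z in(51,100): print(nm,z,[np.round(proj(T,c+ex*i*38+ey*j*42+[0,0,z])[0]).tolist() for i,j in((1,1),(1,-1),(-1,-1),(-1,1))], [np.round(proj(S,c+ex*i*38+ey*j*42+[0,0,z])[0]).tolist() for i,j in((1,1),(1,-1),(-1,-1),(-1,1))])
save(T,"t7.png",(230,150,480,350),3); save(S,"s7.png",(180,0,360,150),4)
E
```

```text
t 4.05 tcp [ 539.8 -169.8  125.1] [ 1.799e+02 -1.000e-01  1.420e+01] F [ 0.1  0.2 -0.3] gap 0.1
rel mm [-481.8 -296.7  125.1] turn None
nom 51 [[306.0, 252.0], [363.0, 238.0], [377.0, 290.0], [319.0, 305.0]] [[277.0, 131.0], [229.0, 113.0], [253.0, 85.0], [300.0, 102.0]]
nom 100 [[308.0, 248.0], [370.0, 233.0], [386.0, 290.0], [323.0, 306.0]] [[278.0, 106.0], [227.0, 88.0], [252.0, 60.0], [302.0, 77.0]]
zup 51 [[307.0, 250.0], [367.0, 235.0], [382.0, 290.0], [321.0, 305.0]] [[278.0, 117.0], [228.0, 99.0], [253.0, 71.0], [301.0, 87.0]]
zup 100 [[310.0, 245.0], [376.0, 230.0], [393.0, 290.0], [326.0, 306.0]] [[279.0, 90.0], [226.0, 72.0], [252.0, 44.0], [303.0, 61.0]]
lat 51 [[322.0, 270.0], [379.0, 256.0], [394.0, 309.0], [335.0, 324.0]] [[277.0, 116.0], [230.0, 99.0], [254.0, 72.0], [299.0, 88.0]]
lat 100 [[326.0, 268.0], [388.0, 253.0], [405.0, 310.0], [341.0, 327.0]] [[278.0, 91.0], [228.0, 73.0], [253.0, 47.0], [301.0, 63.0]]
```

View pics/t7.png

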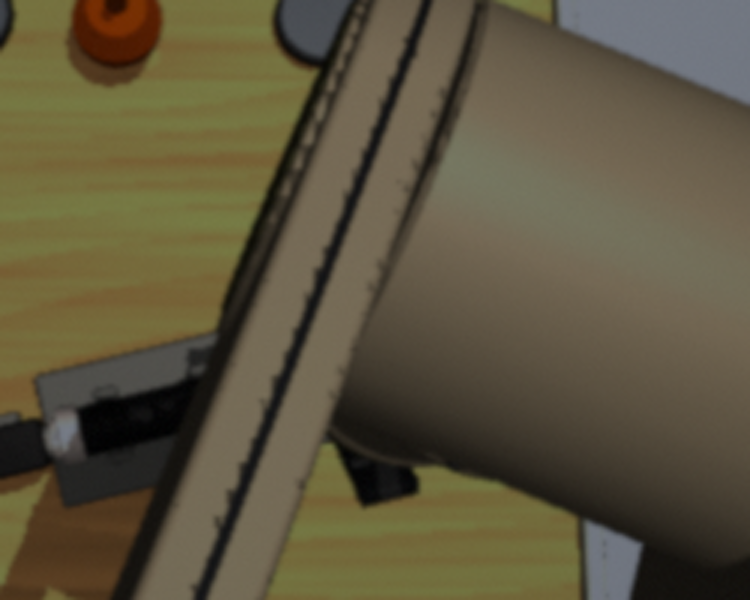

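```bash
python3 -m jog '[[0,0,0.003,0,0],[0,0,0.006,0,0],[0,0,0.009,0,0],[0,0,0.012,0,0],[0,0,0.015,0,0],[0,0,0.017,0,0],[0,0,0.017,0,0]]'
python3 - <<'E'
from h import *
S=r.snapshot("scene")
print(r.pinpoint(S,"pin_top"),r.search_frame(S,"pin_top")[:2])
g=cv2.cvtColor(S["image"],cv2.COLOR_RGB2GRAY);print(g[118:158:2,256:276])
save(S,"s8.png",(220,90,320,190),5)
E
```

```text
time: 4.75
tool_pos: [539.6, -169.7, 107.6]
tcp_rot: [179.9, -0.1, 14.2]
ft_force: [-0.0, 0.7, 0.2]
finger_gap: -0.1
[{'uv': [264.5, 131.9], 'conf': 0.51}] [{'bbox': [257.6, 135.1, 271.6, 151.3], 'conf': 0.65}]
[[  9   5   6   5   5   6   7   5   6   7   8   8   6  10   6  22  52  92
  129 126]
 [  6   5   6   7   6   8   8   8   8   6   6   6   6  14  27  12  49  91
  125 124]
 [ 23   1   4   4   8   6   3   9  12   5  14  37  45  45  39  15  57 112
  133 128]
 [124  46   4   5   5   9   9   5   8   6  13  40  47  44  38  14  57 111
  128 128]
 [121  46   8   2   7   9   9   8   9   5  13  39  47  46  39  17  57 113
  130 128]
 [129  48   7   4  10  13   8   9   8   7  13  38  48  45  37  18  56 111
  130 128]
 [126  47   7   8   7   8   8   9   6   5  15  38  47  45  29  16  55 106
  124 123]
 [124  70  14   2   9   8   7  11   8   7  11  41  46  41  26  31  91 126
  126 123]
 [122 129 122  68  31  18   3   3   3   1  17  38  45  40  52  96 124 124
  123 124]
 [119 119 120 122 114  72  64  60  41  33  45  45  44  60 102 128 122 121
  120 121]
 [126 122 101 104 110  73  63  65  65  67  67  66  65  63  81 133 133 129
  125 122]
 [128 126 101  51  64  71  64  66  66  67  65  65  58  40  73 127 129 130
  131 130]
 [145 146 143  94  48  42  40  44  48  47  44  40  39  69 125 128 124 124
  124 127]
 [146 145 147 150 144 115  67  38  43  46  63  88 119 119 118 119 122 124
  125 124]
 [143 143 144 144 147 147 115  44  37  44  84 151 149 143 126 112 117 118
  120 122]
 [146 144 143 142 144 143 114  44  38  46  85 151 143  94  81  82  82  86
   94  96]
 [145 145 146 145 148 148 117  46  40  43  55  82  83  81  83  83  84  84
   85  85]
 [145 146 146 147 146 120  57  35  38  43  43  61  81  82  82  82  82  83
   83  84]
 [143 144 144 147 149 141  89  54  50  51  47  71  87  88  86  86  84  85
   82  62]
 [148 146 145 144 143 144 146 147 151 144  99  93  87  87  89  87  89  84
   56  50]]
```

```bash
python3 -m jog '[[0,0,0.002,0,0],[0,0,0.004,0,0],[0,0,0.004,0,0]]'; python3 -m jog '[[0,0,0.002,0,0],[0,0,0.004,0,0],[0,0,0.004,0,0]]'; python3 -m jog '[[0,0,0.002,0,0],[0,0,0.004,0,0],[0,0,0.004,0,0]]'
```

```text
time: 5.2
tool_pos: [539.7, -169.7, 103.8]
tcp_rot: [179.9, -0.1, 14.2]
ft_force: [0.3, 0.6, 0.2]
finger_gap: 0.1
time: 5.5
tool_pos: [539.4, -169.6, 99.3]
tcp_rot: [179.9, -0.0, 14.2]
ft_force: [0.3, -0.2, -0.3]
finger_gap: 0.1
time: 5.8
tool_pos: [539.6, -169.7, 95.4]
tcp_rot: [179.9, -0.1, 14.2]
ft_force: [0.8, 0.2, 1.4]
finger_gap: 0.0
```

View pics/s8.png

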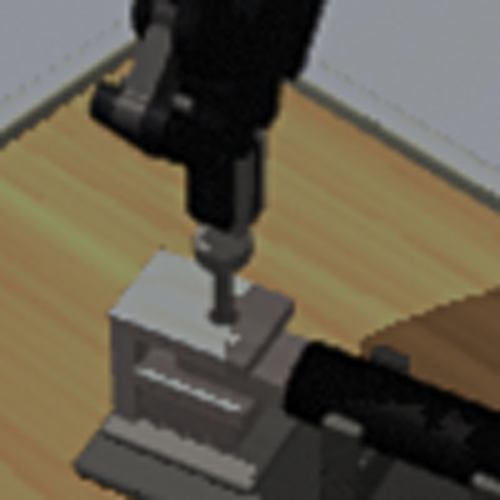

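```bash
python3 -m jog '[[0,0,0.001,0,0],[0,0,0.002,0,0],[0,0,0.003,0,0],[0,0,0.003,0,0]]'
python3 - <<'E'
from h import *
S=r.snapshot("scene")
print(r.search_frame(S,"pin_top")[:2])
g=cv2.cvtColor(S["image"],cv2.COLOR_RGB2GRAY);print(g[128:158:2,256:276]); save(S,"s9.png",(210,90,330,190),5)
print(r.sense()["joint_efforts"],r.sense()["joint_pos"])
E
```

```text
time: 6.2
tool_pos: [539.7, -169.7, 92.3]
tcp_rot: [179.9, -0.1, 14.2]
ft_force: [-0.2, -0.5, 2.6]
finger_gap: -0.2
[{'bbox': [257.8, 139.9, 268.9, 154.1], 'conf': 0.46}]
[[  3   6   7   7   6   9   7   6   9   6   6  12  12  27  29  18  57 111
  131 129]
 [ 51  10   2   6   8   4   6  10   6   4  13  40  48  44  29  16  56 109
  123 124]
 [129  49   5   5   6   6   5   5  10   4  17  49  48  42  29  16  66 130
  128 124]
 [122  48   8   5   5   7  11   7  10   4  20  47  49  43  27  18  63 128
  126 125]
 [121  44   8   6   7   8   7   9   9   8  19  49  48  43  30  24  63 125
  123 122]
 [127  69  12   9  16  14  11   9   6   6  17  50  47  42  27  30  82 133
  128 122]
 [133 124  52  11   7   6   9   6   6   3  19  47  47  38  36  84 131 132
  132 131]
 [146 146 119  61  85  64  43  22   8  14  36  46  45  39  70 129 127 125
  125 126]
 [146 150 146  91  37  38  46  50  57  55  48  44  42  54 100 123 123 124
  125 125]
 [144 146 147 143 114  75  44  40  42  43  46  63  68  99 116 114 118 118
  121 122]
 [146 146 145 144 147 147 114  45  39  45  69  94  86  86  85  83  83  86
   94  96]
 [147 146 146 147 149 148 114  46  39  43  56  85  84  84  84  85  84  84
   85  85]
 [147 146 147 148 147 120  56  33  41  43  44  63  81  84  83  83  83  83
   84  85]
 [144 144 145 147 149 143  90  50  42  43  50  72  88  89  86  86  85  85
   82  63]
 [148 147 144 144 145 145 148 142  96  86  90  90  89  89  89  89  89  85
   59  50]]
[-3.91142629e-02 -5.27321541e+01 -4.58420992e+01 -3.12586594e-02
 -3.17501987e-02 -5.75169470e-04] [-2.26358978e+01  7.63191655e+00  9.87065416e+01 -2.59841150e-02
  7.35614136e+01 -3.67968317e+01]
```

```bash
python3 -m jog '[[0,0,0.002,0,0],[0,0,0.004,0,0],[0,0,0.006,0,0],[0,0,0.006,0,0]]'; python3 -m jog '[[0,0,0.002,0,0],[0,0,0.004,0,0],[0,0,0.006,0,0],[0,0,0.006,0,0]]'
python3 - <<'E'
from h import *
S=r.snapshot("scene")
print(r.search_frame(S,"pin_top")[:2])
save(S,"s9.png",(210,90,330,190),5)
E
```

```text
time: 6.7
tool_pos: [539.6, -169.7, 85.8]
tcp_rot: [179.9, -0.1, 14.2]
ft_force: [0.6, -0.6, 0.8]
finger_gap: -0.1
time: 7.1
tool_pos: [539.6, -169.7, 79.4]
tcp_rot: [179.9, -0.1, 14.2]
ft_force: [0.1, -0.7, 1.2]
finger_gap: 0.4
[{'bbox': [261.1, 146.7, 267.6, 154.9], 'conf': 0.4}]
```

```bash
python3 -m jog '[[0,0,0.002,0,0],[0,0,0.004,0,0],[0,0,0.006,0,0],[0,0,0.006,0,0]]'; python3 -m jog '[[0,0,0.002,0,0],[0,0,0.004,0,0],[0,0,0.004,0,0]]'
python3 - <<'E'
from h import *
S=r.snapshot("scene")
print(r.search_frame(S,"pin_top")[:2])
save(S,"s10.png",(210,90,330,190),5)
E
```

```text
time: 7.6
tool_pos: [539.4, -169.6, 73.0]
tcp_rot: [179.9, -0.0, 14.2]
ft_force: [0.1, -0.3, 1.3]
finger_gap: 0.1
time: 7.9
tool_pos: [539.5, -169.7, 69.8]
tcp_rot: [179.9, -0.0, 14.2]
ft_force: [-4.7, 2.3, 11.0]
finger_gap: -0.1
[]
```

View pics/s10.png

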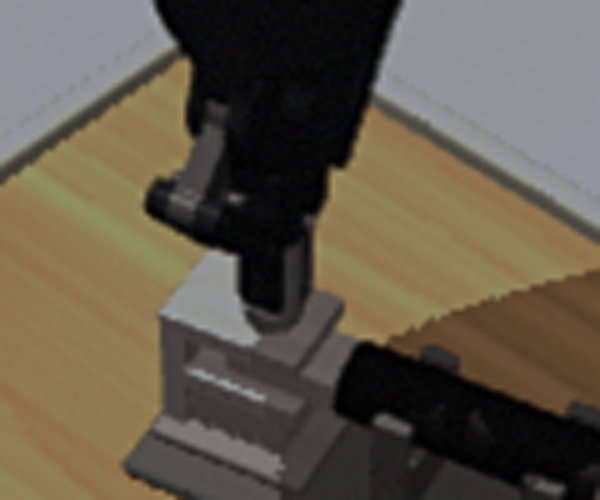

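```bash
python3 -m jog '[[0,0,0.001,0,0],[0,0,0.002,0,0],[0,0,0.002,0,0]]'; python3 -m jog '[[0,0,0.001,0,0],[0,0,0.002,0,0],[0,0,0.002,0,0]]'
```

```text
time: 8.3
tool_pos: [539.6, -169.7, 69.8]
tcp_rot: [179.9, -0.0, 14.2]
ft_force: [-10.1, 4.1, 20.1]
finger_gap: 0.2
time: 8.6
tool_pos: [539.6, -169.7, 69.7]
tcp_rot: [179.9, -0.0, 14.2]
ft_force: [-10.6, 3.6, 21.9]
finger_gap: 0.1
```

```bash
python3 -m jog '[[0,0,-0.015,0,0],[0,0,-0.035,0,0],[0,0,-0.05,0,0],[0,-0.04,-0.05,0,20],[0,-0.08,-0.05,0,45],[0,-0.12,-0.05,0,64],[0,-0.155,-0.05,0,64],[0,-0.169,-0.05,0,64]]'
python3 - <<'E'
from h import *
rel([498.1,-6,26],14.2)
S=r.snapshot("scene");T=r.snapshot("top")
R=[]
for n,p in(("s",S),("t",T)):
    q=r.pinpoint(p,"pin_top");print(n,[(x["uv"],x["conf"]) for x in q],[(x["bbox"],x["conf"]) for x in r.search_frame(p,"pin_top")])
    h=r.pinpoint(p,"head");print(n,[(x["uv"],x["conf"]) for x in h])
    if q:R.append(ray(p,q[0]["uv"]))
if len(R)==2:print(tri(R))
print("home proj",proj(S,[539.7,-169.8,82]),proj(T,[539.7,-169.8,82]),"head",proj(S,[498.4,-5,58]),"tip exp",proj(S,[498.1,-6,119.7+12-4]))
a=cv2.resize(S["image"][100:230,240:400,::-1],None,fx=2.5,fy=2.5,interpolation=2);b=cv2.resize(T["image"][220:350,200:360,::-1],None,fx=2.5,fy=2.5,interpolation=2)
cv2.imwrite('pics/c11.png',np.hstack([a,b]))
E
```

```text
time: 9.4
tool_pos: [497.1, -3.2, 119.2]
tcp_rot: [180.0, -0.0, 14.3]
ft_force: [-0.0, -0.6, 0.2]
finger_gap: 55.0
t 9.4 tcp [497.1  -3.2 119.2] [180.   -0.   14.3] F [-0.  -0.6  0.2] gap 55.0
rel mm [ 0.3  2.9 93.2] turn 0.1
s [([264.9, 146.4], 0.44)] [([258.0, 144.7, 269.7, 154.9], 0.52)]
s [([353.8, 196.7], 0.6), ([218.5, 293.9], 0.2)]
t [([330.4, 273.5], 0.69)] []
t []
(array([ 540.69516355, -166.13791542,   93.36356584]), [0.8738572232693261, 0.8738572232693042])
home proj [[264.1766955  149.91244903]] [[332.16204468 274.20156944]] head [[355.58171123 196.47378016]] tip exp [[361.70593114 167.16550523]]
```

```bash
python3 -m jog '[[0,0.004,0.02,0,64],[0,0.005,0.04,0,64],[0,0.005,0.045,0,64],[0,0.005,0.045,0,64]]'
python3 - <<'E'
from h import *
rel([498.6,-7.9,26],14.2)
S=r.snapshot("scene");T=r.snapshot("top")
for n,p in(("s",S),("t",T)):
    h=r.pinpoint(p,"head");print(n,[(x["uv"],x["conf"]) for x in h])
a=cv2.resize(S["image"][130:230,320:420,::-1],None,fx=4,fy=4,interpolation=2);b=cv2.resize(T["image"][250:350,180:280,::-1],None,fx=4,fy=4,interpolation=2)
cv2.imwrite('pics/c12.png',np.hstack([a,b]))
E
```

```text
time: 10.2
tool_pos: [498.8, -12.2, 73.6]
tcp_rot: [180.0, 0.1, 14.0]
ft_force: [0.4, -0.3, -0.1]
finger_gap: 55.0
t 10.2 tcp [498.8 -12.2  73.6] [1.8e+02 1.0e-01 1.4e+01] F [ 0.4 -0.3 -0.1] gap 55.0
rel mm [ 0.9 -4.2 47.6] turn -0.2
s [([350.6, 195.4], 0.9)]
t []
```

View pics/c12.png

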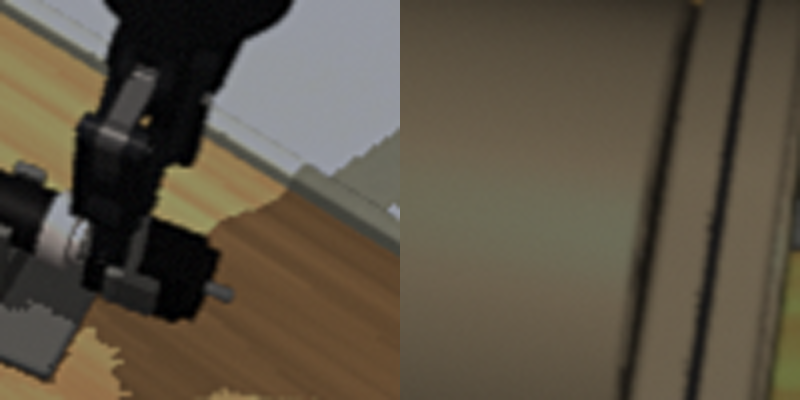

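Run:
```python
from h import *
S=r.snapshot("scene")
for x in(28,34,42):
  c=np.array([498.8,-12.2])+x*np.array([.9695,.245])
  for z in(50,60,70,80): print(x,z,[((np.round(proj(S,[c[0]-y*.245,c[1]+y*.9695,z])[0],1)-[320,130])*4).tolist() for y in(-11,11)])
c=np.array([539.6,-169.8])+168*np.array([-.245,.9695])+20*np.array([.9695,.245])
print("button",[((proj(S,[c[0],c[1],z])[0]-[320,130])*4).round().tolist() for z in(49,58,67)])
g=cv2.cvtColor(S["image"],cv2.COLOR_RGB2GRAY);print(g[176:212:1,338:362])
```

```text
28 50 [[73.59999999999991, 306.4], [123.59999999999991, 326.79999999999995]]
28 60 [[76.40000000000009, 291.20000000000005], [127.20000000000005, 311.6]]
28 70 [[79.59999999999991, 275.6], [130.4000000000001, 296.4]]
28 80 [[82.40000000000009, 259.6], [134.0, 280.4]]
34 50 [[67.59999999999991, 316.79999999999995], [118.0, 337.20000000000005]]
34 60 [[70.40000000000009, 301.20000000000005], [121.20000000000005, 322.0]]
34 70 [[73.59999999999991, 285.6], [124.79999999999995, 306.79999999999995]]
34 80 [[76.40000000000009, 270.0], [128.4000000000001, 290.79999999999995]]
42 50 [[60.0, 330.4], [110.40000000000009, 351.6]]
42 60 [[62.799999999999955, 315.20000000000005], [113.59999999999991, 336.4]]
42 70 [[65.59999999999991, 299.6], [117.20000000000005, 320.79999999999995]]
42 80 [[68.40000000000009, 284.0], [120.40000000000009, 305.20000000000005]]
button [[117.0, 311.0], [120.0, 297.0], [123.0, 283.0]]
[[ 22   1   5   6   7   7   8   5   6   6   4   7   4   7   2   8   6   7
   12   8  16  64 114 128]
 [ 21   3   4   8   6   6   7   6   8   4  10   8   9   6   8   9   9   8
    7   8  
[... 2750 characters left out ...]
46  45  44  43  58  73  70  52  41  38  32  27  29  29  28  29  29
   31  32  24  10   1   5]
 [ 46  46  45  42  50  75  74  72  71  72  71  60  43  33  27  27  28  29
   29  30  23   6   2   4]
 [ 47  45  44  43  62  81  78  74  71  72  72  72  70  54  41  37  32  28
   28  27  14   1   0   4]
 [ 45  43  42  54  78  82  81  79  75  72  72  72  73  73  76  76  62  43
   33  35  18   9   3   2]
 [ 44  41  45  64  76  77  79  80  80  74  72  71  71  72  73  75  77  73
   67  72  56  43  31  16]
 [ 48  42  52  76  76  74  75  78  79  75  72  71  71  72  71  72  74  76
   79  80  78  80  75  55]
 [ 64  47  65  84  85  82  74  74  76  79  77  73  73  71  71  71  72  73
   75  78  78  79  77  79]]
```

```bash
python3 -m jog '[[0.001,-0.007,0.005,0,64],[0.001,-0.007,0.015,0,64],[0.001,-0.007,0.025,0,64],[0.001,-0.007,0.035,0,64],[0.001,-0.007,0.045,0,64],[0.001,-0.007,0.045,0,64]]'; python3 -c "
from h import *
rel([498,-5,28],14.2)"
```

```text
time: 11.05
tool_pos: [498.1, -4.8, 28.3]
tcp_rot: [179.9, 0.1, 14.1]
ft_force: [-1.1, -0.5, -0.7]
finger_gap: 54.4
t 11.05 tcp [498.1  -4.8  28.3] [1.799e+02 1.000e-01 1.410e+01] F [-1.1 -0.5 -0.7] gap 54.4
rel mm [-0.2  0.1  0.3] turn -0.1
```

```bash
python3 -m jog '[[0,0,0,0,50],[0,0,0,0,42],[0,0,0,0,36],[0,0,0,0,20],[0,0,0,0,20],[0,0,0,0,20]]' 40
```

```text
time: 11.65
tool_pos: [497.4, -5.0, 28.6]
tcp_rot: [180.0, 0.2, 14.1]
ft_force: [-5.5, -0.1, 5.5]
finger_gap: 27.8
```

```bash
python3 -m jog '[[-0.001,-0.002,0,0,20],[-0.001,-0.004,0,0,20],[-0.001,-0.007,0,0,20],[-0.001,-0.01,0,0,20],[-0.001,-0.01,0,0,20]]'
python3 - <<'E'
from h import *
S=r.snapshot("scene");rel([539.6-.2453*220,-169.8+.9695*220,28.3])
print([(x["uv"],x["bbox"] if "bbox" in x else 0) for x in r.pinpoint(S,"head")],[(x["bbox"],x["conf"]) for x in r.search_frame(S,"head")],proj(S,[539.6-.2453*180,-169.8+.9695*180,58]))
E
```

```text
time: 12.15
tool_pos: [494.4, 4.9, 28.9]
tcp_rot: [180.0, 0.1, 14.1]
ft_force: [1.7, -0.7, 1.1]
finger_gap: 28.0
t 12.2 tcp [494.4   4.8  28.9] [1.80e+02 1.00e-01 1.41e+01] F [ 1.7 -0.1 -0.2] gap 27.9
rel mm [  1.  -39.7   0.6] turn None
[([358.0, 195.2], 0)] [([343.9, 192.5, 383.4, 212.0], 0.56)] [[361.46298941 198.58831668]]
```

```bash
python3 -m jog '[[0,-0.006,0,0,20],[0,-0.012,0,0,20],[0,-0.018,0,0,20],[0,-0.024,0,0,20],[0,-0.03,0,0,20],[0,-0.035,0,0,20],[0,-0.035,0,0,20]]'; python3 -m jog '[[0,-0.003,0,0,20],[0,-0.006,0,0,20],[0,-0.009,0,0,20],[0,-0.012,0,0,20],[0,-0.016,0,0,20],[0,-0.02,0,0,20],[0,-0.02,0,0,20]]'
python3 - <<'E'
from h import *
S=r.snapshot("scene");rel([539.6-.2453*270,-169.8+.9695*270,28.3])
for l in("pin_top","stand","head"): print(l,[(x["uv"],x["conf"]) for x in r.pinpoint(S,l)],[(np.round(x["bbox"],1).tolist(),x["conf"]) for x in r.search_frame(S,l)])
E
```

```text
time: 13.0
tool_pos: [485.6, 39.5, 28.9]
tcp_rot: [180.0, 0.1, 14.2]
ft_force: [0.5, -1.5, 1.3]
finger_gap: 27.8
time: 13.7
tool_pos: [480.6, 58.9, 28.9]
tcp_rot: [180.0, 0.1, 14.2]
ft_force: [1.5, -3.5, 1.1]
finger_gap: 28.3
t 13.75 tcp [480.6  58.8  28.8] [1.80e+02 1.00e-01 1.42e+01] F [ 1.5 -3.4  0.5] gap 28.3
rel mm [  1.1 -33.9   0.5] turn None
pin_top [([263.1, 149.1], 0.69)] [([257.2, 144.0, 272.0, 154.1], 0.48)]
stand [([262.5, 177.4], 0.56)] [([233.8, 140.1, 417.5, 224.5], 0.88), ([258.1, 155.3, 420.8, 222.4], 0.57), ([374.8, 205.4, 417.7, 223.6], 0.2)]
head [] [([374.9, 205.8, 415.0, 224.6], 0.81), ([141.3, 234.0, 178.1, 266.0], 0.32)]
```

```bash
python3 -m jog '[[0.001,-0.004,0,0,20],[0.001,-0.008,0,0,20],[0.001,-0.013,0,0,20],[0.001,-0.018,0,0,20],[0.001,-0.023,0,0,20],[0.001,-0.027,0,0,20],[0.001,-0.027,0,0,20]]'; python3 -m jog '[[0,-0.002,0,0,20],[0,-0.004,0,0,20],[0,-0.006,0,0,20],[0,-0.006,0,0,20]]';  python3 -m jog '[[0,-0.002,0,0,20],[0,-0.003,0,0,20],[0,-0.003,0,0,20]]'
```

```text
time: 14.75
tool_pos: [474.2, 85.2, 28.6]
tcp_rot: [180.0, 0.2, 14.2]
ft_force: [-3.8, -4.0, 4.1]
finger_gap: 28.0
time: 15.15
tool_pos: [472.6, 90.7, 28.6]
tcp_rot: [179.9, 0.3, 14.2]
ft_force: [0.3, -5.0, 3.7]
finger_gap: 28.1
time: 15.45
tool_pos: [471.9, 93.0, 28.6]
tcp_rot: [179.9, 0.3, 14.1]
ft_force: [1.1, -6.8, 2.1]
finger_gap: 28.1
```

```bash
python3 -m jog '[[0,-0.001,0,0,20],[0,-0.002,0,0,20],[0,-0.002,0,0,20]]';  python3 -m jog '[[0,-0.001,0,0,20],[0,-0.002,0,0,20],[0,-0.002,0,0,20]]'
```

```text
time: 15.75
tool_pos: [471.9, 93.2, 28.7]
tcp_rot: [179.7, 0.3, 14.1]
ft_force: [2.2, -12.9, 0.8]
finger_gap: 27.6
time: 16.05
tool_pos: [471.9, 93.1, 28.7]
tcp_rot: [179.5, 0.3, 14.1]
ft_force: [3.0, -14.6, -0.0]
finger_gap: 28.2
```

Run:
```python
from h import *
S=r.snapshot("scene");T=r.snapshot("top");rel([539.6-.2453*270,-169.8+.9695*270,28.3])
for l in("pin_top","head","filter_a","blower"):
  for p in(S,T):
    try: print(l,[(np.round(x["uv"],1).tolist(),x["conf"]) for x in r.pinpoint(p,l)],[(np.round(x["bbox"],1).tolist(),x["conf"]) for x in r.search_frame(p,l)])
    except ValueError: print(l,[(np.round(x["bbox"],1).tolist(),x["conf"]) for x in r.search_frame(p,l.split("_")[0])])
print("exp head +100",proj(S,[539.6-.2453*270,-169.8+.9695*270,58]),"pin home",proj(S,[539.6,-169.8,82]),proj(T,[539.6,-169.8,82]))
```

```text
t 16.15 tcp [471.9  93.1  28.7] [179.5   0.3  14.1] F [  3.2 -14.2  -0.5] gap 28.0
rel mm [1.2 1.5 0.4] turn None
pin_top [([262.5, 143.4], 0.64)] [([257.4, 140.8, 269.9, 158.4], 0.63), ([234.3, 142.4, 438.2, 232.7], 0.43)]
pin_top [([331.5, 274.2], 0.69)] [([321.7, 268.3, 335.6, 282.0], 0.48)]
head [([414.6, 220.2], 0.75)] [([397.4, 207.1, 437.9, 231.2], 0.87)]
head [([170.1, 312.7], 0.49)] [([176.7, 301.0, 186.1, 321.7], 0.69)]
filter_a [([155.8, 251.2], 0.98), ([264.0, 340.6], 0.85)] [([139.2, 232.1, 180.0, 264.6], 0.83), ([243.5, 319.1, 283.8, 358.2], 0.71), ([258.2, 145.1, 272.4, 157.9], 0.68), ([233.5, 140.2, 437.2, 236.2], 0.54)]
filter_a [([216.6, 154.3], 0.9), ([337.3, 155.8], 0.9)] [([321.3, 139.7, 354.9, 173.6], 0.95), ([201.9, 139.0, 234.1, 171.4], 0.68)]
blower [([219.0, 294.2], 0.6)] [([201.1, 263.3, 238.7, 305.2], 0.72), ([368.2, 198.4, 439.4, 234.8], 0.54)]
blower [([270.4, 163.3], 0.64)] [([253.3, 144.0, 285.3, 174.5], 0.87), ([176.2, 270.2, 325.0, 318.3], 0.16)]
exp head +100 [[414.19563965 219.79017404]] pin home [[264.21686625 149.88131422]] [[332.16273161 274.26333013]]
```

The head sits where the second stop should be. The network's pin row is noisy (143 to 149), so I'll check the pin's pixels directly.

Run:
```python
from h import *
S=r.snapshot("scene");g=cv2.cvtColor(S["image"],cv2.COLOR_RGB2GRAY);print(g[138:164,250:280])
t=np.linspace(0,2*np.pi,9)[:-1]
for z in(74,82): print(z,proj(S,[[539.6+10*np.cos(a),-169.8+10*np.sin(a),z] for a in t]).round(1).tolist())
```

```text
[[128 129 129 133 129 129 128 127 125 122 119 120 123 125 127 128 126 126
  127 130 132 133 133 132 127 124 124 125 123 123]
 [129 124 106 127 131 130 129 127 128 126 123 121 119 121 124 126 128 128
  128 127 129 131 133 134 132 132 130 128 125 123]
 [131 138 141 140 134 131 130 130 129 128 126 124 121 119 119 123 125 127
  128 127 127 127 129 131 134 133 133 133 130 127]
 [135 149 150 150 148 148 139 140 135 130 128 127 125 122 119 119 120 124
  125 128 127 127 128 128 130 132 133 134 133 131]
 [147 149 150 149 149 150 148 148 147 143 133 128 127 126 123 121 119 119
  121 125 128 127 127 128 127 129 132 133 133 133]
 [152 149 149 150 149 149 149 149 150 147 148 147 143 134 129 125 122 119
  117 120 123 126 127 128 127 127 128 129 132 135]
 [150 149 148 148 148 148 149 148 149 149 149 150 150 149 142 134 128 126
  121 118 119 121 123 126 128 127 127 127 128 131]
 [147 147 146 147 146 147 149 148 148 150 150 150 148 137 133 136 137 142
  133 123 119 118 120 121 126 128 127 127 127 127]
 [147 147 148 147 146 146 147 147 148 149 146 134 123 117 115 115 117 123
  138 142 133 128 121 117 
[... 1714 characters left out ...]
2 151 150
  150 151 141  78  49  71  96 107 151 152 152 156]
 [ 87  87  88  90  90  82  65  65  65  65  65  64  68  94 133 151 151 153
  155 149 100  51  62 101 152 151 151 150 154 144]
 [ 85  85  86  86  88  85  59  58  62  65  67  66  63  58  71  78  99 134
  151 122  57  54  77 102 153 152 151 152 151 113]
 [ 94  85  83  85  87  84  60  55  57  59  61  65  66  66  66  64  64  70
   88  58  53  82  99 107 150 151 151 152 147  61]]
74 [[260.2, 156.3], [264.4, 157.5], [268.5, 156.1], [270.1, 153.0], [268.2, 150.1], [264.0, 149.0], [259.9, 150.3], [258.3, 153.3]]
82 [[260.2, 153.0], [264.5, 154.2], [268.6, 152.8], [270.1, 149.7], [268.2, 146.8], [264.0, 145.7], [259.9, 147.0], [258.3, 150.0]]
```

The disc spans rows 145.5 to 153.5, against a predicted 145.7 to 154.2 for home. No shank shows between head and fork, so the pin is home.

```bash
python3 -c "
from bench import r
s=r.sense();print(s['time'],s['finger_gap'],s['ft_force'],r.hand_in())"
```

```text
the job is handed in; nothing more can be done
17.0 28.14357780141252 [  2.69953622 -14.11863415  -0.47708938] None
```

The pin is home on the fork, and the job was handed in at 17.0 s with the head held at the second stop.

- **Pin:** I pushed it down with shut fingers until it stopped solid, with about 22 N upward on the tool. In the last picture its disc matches the position expected 82 mm above the work surface. No shank shows below the head.
- **Pull:** I pinched the head across the button at 40 N and pulled it about 101 mm along the pole, until it stopped solid. It was still held there with about 14 N of pull. The head's picture position agrees with the second stop within 1 px.
- **Filters and blower:** The networks still find them where they stood.

Three checks disagreed:
- **Fingertip height:** the tips stood about 34 mm higher than the reported tool position and the stated 22 mm implied. I took their height from the pictures and the pin contact instead.
- **Gap on the pinched head:** the gap read about 28 mm, against 29 mm stated with the button pressed. Both sections came out without locking, so the button was in.
- **Pin position from the network:** its row in the scene view varied by up to 6 px, so I relied on the pixels themselves.

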